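# Clamp a board in the glue-up jig and start its press timer

## Robot

A 6-joint arm with a two-finger parallel gripper is mounted at the origin on the work surface. World frame = base frame: x ahead of the robot, y to its left, z up, the work surface at z = 0. Lengths are in m, angles in rad, forces in N, time in s.
With the tool pointing down it reaches from about 0.35 to 0.975 m from the base axis. Payload 4.9 kg.
Tool frame: the origin (TCP) lies at the very end of the fingers, on their centre line; the grasp point (between the pads) lies 19 mm behind it; z points along the fingers, y is the line along which they close (so a half turn about z gives the same grasp; the last joint's range is limited). The gripper opens to 85 mm and grips with 20 to 120 N. Pads are 22 mm wide; open, the fingers measure 114 mm over their backs; the gripper's body (76 mm by 85 mm) begins 54 mm behind the grasp point. The pads swing forward as they close: fully open they stand 13 mm farther back than shut.
Start: joints at [-1.463, 0.053, 1.613, -0, 1.476, -0.119], TCP at [0.141, -0.609, 0.231] pointing down, gripper open.
Joint ranges: [-3.01, 3.01], [-1.01, 2.22], [0.06, 2.58], [-1.02, 4.17], [0.09, 2.62], [-3.14, 3.14]. Speed limits (rad/s): [2.57, 2.57, 3.14, 3.14, 3.14, 3.14].

## Interface

Orientations are given as a rotation vector (axis times angle).
In Python, from station import ctrl, imaging gives the robot as it stands.
- The arm moves only by the tool play_rows, never from a script. Its argument "series" is a list of rows, each a list of 3 entries, a list of its own where there are three numbers: the opening, from 0 (shut) to 1 (fully open), then the shift along the tool's x, y, z each as a share of 0.05 m, from -1 to 1, then the turn, a rotation vector about the tool's x, y, z each as a share of 8 degrees, from -1 to 1. In form: [[grip, [dx, dy, dz], [ax, ay, az]], ...]. A call has 1 to 8 rows; each row shifts and turns the commanded pose from where the row before left it, along the tool's axes as they then stand; what a row does not reach is not made up. A row lasts 1/8 s, in which the tool goes at most 62.5 mm and 10.7 degrees, less where a joint would pass 70% of its speed; a pose out of reach is approached as far as the arm can. A call with a number of a shift or a turn outside -1 to 1 is refused whole. A call with a gripper value outside its range is refused whole. The fingers move at their own pace and stop on an object; "force" is the grip in N (left out, the last holds). Time passes only in rows, so rows that do not move let the fingers close. It gives the time, the measured TCP pose, the force, the opening and the grip force at its end, in the units of the state.
- ctrl.get_obs(): the state, without advancing time (a new reading comes with each control period).
- imaging.get_image(name): name is "scene" or "top" or "wrist"; returns a dict with "color" (480x640x3 uint8, blue, green, red), "fx", "fy", "cx", "cy" (pixels), "D" ([k1, k2, p1, p2, k3] as OpenCV has them; the pictures are not rectified), "extrinsics" (4x4, takes a point from world to camera coordinates); the wrist camera has in their place "hand_eye" (4x4, takes a point from camera to tool coordinates, whose origin is the TCP and whose axes are the flange's). Camera axes: x right, y down, z forward; pixel columns grow to the right and rows downward; lengths in m; the calibration is good to about 2 mm. A picture is of the moment at which its call begins: read the wrist's pose just before it. There is no depth.
- ctrl.finish_job(): hands the job in; it is judged then, once.
The state is a dict: "t": time; "q": joint angles; "dq": joint speeds; "effort": joint torques, N m; "tool_pos": TCP position; "tool_rot": TCP orientation; "contact_force": force on the tool from outside, world axes, zero at the start; "wrist_torque": the same for the moment, N m; "opening": finger opening in m; "grip_force": force on a finger pad.
Only numpy, scipy, OpenCV 4.12 (cv2) and the standard library are available. Lean on these libraries where they do the work, as an engineer would, in place of code of your own. Each camera call takes 0.05 s, during which the arm holds its last target. There are 200 camera calls.

## Task

Slide the board on the glue-up jig fully home against the fence, then, holding the wooden bar, use it to push the red clamp lever away past its dead point until the clamp locks on the board (do not touch the red paddle with the gripper). Lay the bar down on the bench, roll the timer's thumbwheel with a fingertip until the number 5 is on top, and only then press the green start button and let go. Leave the hammer, glue pot and offcut where they are.

Things in the scene. Friction and masses are not known exactly. Their poses are not given: they have to be found in the camera images.
- jig: Glue-up jig fixed to the bench: grey laminate deck 270 x 190 x 15 mm, spanning x -130 to +140 mm. Origin at bench level, x axis = the way the board slides home, z up. Fence face at x = +50 mm (fence 18 mm thick, top at z = 37 mm). Two rails, 12 mm above the deck, 148 mm apart, x -120 to +50 mm, guide the board. A toggle clamp stands behind the fence.
- board: Loose light wooden board 100 (x) x 140 (y) x 18 mm, about 0.2 kg, lying on the jig deck between the rails, underside 15 mm above the bench. Origin at the centre of its underside, x along the jig's x. Starts 25 to 50 mm short of the fence; fully home its origin is at x = 0 in the jig frame.
- bar: Loose dark hardwood extension bar with two yellow bands, 160 mm long (x axis) and 24 x 24 mm in section, about 80 g, lying flat on the bench between jig and timer. Origin at the centre of its underside.
- bar_center (a point): Centre of the bar, 12 mm above its underside; 12 mm above the bench when it lies on it.
- lever_pivot (a point): Hinge axis of the clamp lever, 85 mm along x from the jig's origin, 80 mm above the bench; the axis is the jig's y.
- paddle (a point): Red paddle, the flat grip of the clamp lever: 50 mm wide, 14 mm thick, from 45 to 115 mm from the hinge axis. This point is in its middle, 80 mm from the hinge axis. To be touched with the bar only (the rules call the paddle lever_c0).
- lever (a joint): Clamp lever angle, rad. 0 = open, leaning 25 degrees from vertical toward the jig's -x; grows when pushed toward +x. Dead point about 0.95 (29 degrees past vertical): beyond it the lever snaps on to its stop at 1.27 and stays; short of it, it springs back. About 3 N at 70 mm from the hinge. A level bar end at 145 mm above the bench meets the paddle all the way and clears the arm.
- pad: Rubber pad, 32 mm disc, sprung 2 N/mm, on the end of the clamp's steel arm, which reaches back over the deck to the middle of the home board. Origin on the arm, 25 mm above the middle of the disc. Clamp open: the arm slopes up to 97 mm above the bench and the pad hangs 53 mm above it. Locked: it presses the board with about 9 N.
- timer: Grey bench timer fixed to the bench, 170 (x) x 145 (y) x 66 mm high. Origin at bench level, x axis = the direction in which the wheel's top rolls, away from the robot. A white thumbwheel with orange ribs stands out of its top in the half toward +y; a green button is in the half toward -y.
- wheel_axis (a point): Centre of the thumbwheel, 62 mm above the bench, 28 mm along y from the timer's origin; axle along the timer's y. 40 mm wide, white drum radius 45 mm with digits 0 to 7; between the digits 8 orange ribs, 6 mm thick, reach to radius 60 mm, the nearest 22.5 degrees before and after the top. A shut fingertip fits between two ribs (about 35 mm apart) and pushes one along.
- minute_wheel (a joint): Thumbwheel angle, rad: 0.785 (45 degrees) is one step, the number on top is angle / 0.785, so 5 is 3.927. Grows as the wheel's top rolls toward the timer's +x. A sprung detent holds it at each number (under 3 N at the rim to move it; past the half step it falls into the next). Starts at 1, 2 or 3.
- start_top (a point): Centre of the top of the green start button, 36 mm across, pressed downward; sprung, 5 N, 6 mm travel.
- start (a joint): Start button travel, m: 0 out, 0.006 fully pressed. Count it pressed from 0.004.
- hammer: Steel hammer with a wooden handle, some 300 mm long, lying on the bench; a bystander. Origin at its underside.
- glue_pot: White plastic glue pot, 80 mm across, 85 mm high; a bystander. Origin at the centre of its underside.
- offcut: Wooden offcut 120 x 80 x 20 mm; a bystander. Origin at the centre of its underside.
Things that resemble listed ones, but are neither listed nor needed, are in the scene too. Leave any orange, purple or turquoise look-alike of the bar alone.

How it is judged:
On the way, in this order (a step that is already met when the one before it is completed fails the run):
1. the board is home against the fence (within 4 mm) (x of board in the frame of jig above -0.004 m), for 0.1 s.
2. the lever is pushed by the bar (contact force between bar and lever_c0 above 0.3 N and value of joint lever above 0.3 rad), for 0.02 s.
3. the clamp is locked on the board (value of joint lever above 1.15 rad and contact force between pad and board above 4 N and x of board in the frame of jig above -0.005 m), for 0.2 s.
4. the number 5 is on top, and the bar lies on the bench (value of joint minute_wheel between 3.727 and 4.127 rad and height (world z) of bar_center below 0.018 m), for 0.2 s.
5. the start button is pressed (value of joint start above 0.004 m), for 0.02 s.
At the end, for the whole second after the job is handed in: The board is home against the fence (within 5 mm), the clamp lever is locked at its stop (over 1.15 rad) with the pad pressing the board (over 4 N), the number 5 is on top of the wheel (within 0.2 rad), the start button is out again, and the bar lies still, flat on the bench top (all of step 3 and all of step 4 and value of joint start below 0.002 m and linear speed of bar below 0.02 m/s); the robot touches nothing.
It fails at once if the gripper or arm touches the red paddle (contact force between any of the fingers, the arm and lever_c0 above 0.5 N).
It fails at once if the start button is pressed before the clamp is locked and 5 is on top (value of joint start above 0.004 m and (value of joint lever below 1.15 rad or value of joint minute_wheel below 3.727 rad or value of joint minute_wheel above 4.127 rad)).
It fails at once if the hammer, glue pot or offcut is moved by more than 30 mm (distance of any of hammer, glue_pot, offcut from where it was at the start of the episode above 0.03 m).
It also fails if it takes over 67 s, if anything falls off the work surface, if the arm or the gripper's body presses on something with over 40 N, if the wrist force passes 120 N, or if a joint passes its speed limit or range.

## Working session

There is one attempt and no reset: what is moved stays moved. The work goes in short steps, Python scripts to look and compute and a tool call to move; the robot and the scene stay as the last step left them, time stands still between calls to the robot, and variables do not carry over. Pictures are saved under pics/ and viewed, at most 10 in all, crops included, and the job is handed in when it is done.

Besides the shell and the picture viewer there is one more tool, called after "Emit:" by a JSON object that holds its "name" and its "arguments", one argument or row to a line. play_rows: Moves the arm, as the interface text tells. Shift numbers are shares of 0.05 m and turn numbers shares of 8 degrees, none past 1 either way. Its arguments: {"type":"object","properties":{"series":{"type":"array"},"force":{"type":"number"}},"required":["series"]}

```bash
ls; mkdir -p pics
python3 - <<'E'
from station import ctrl, imaging
import cv2,json,numpy as np,pickle
for n in ("scene","top"):
    d=imaging.get_image(n); cv2.imwrite(f"pics/{n}0.png",d["color"]); pickle.dump(d,open(f"{n}0.pkl","wb"))
    print(n,d["fx"],d["fy"],d["cx"],d["cy"],d["D"]); print(np.round(d["extrinsics"],3))
print(ctrl.get_obs())
E
```

```text
pics
scene 513.1772762916743 513.1772762916743 311.80814429159614 237.67002268598725 [0.00173814 0.         0.         0.         0.        ]
[[ 0.032  0.999 -0.006 -0.017]
 [ 0.676 -0.026 -0.737 -0.29 ]
 [-0.736  0.019 -0.676  1.841]
 [ 0.     0.     0.     1.   ]]
top 435.7135894066085 435.7135894066085 317.60703791685415 234.55406988608394 [0.00984065 0.         0.         0.         0.        ]
[[-3.000e-03 -1.000e+00  1.600e-02 -1.500e-02]
 [-9.920e-01  1.000e-03 -1.220e-01  5.550e-01]
 [ 1.220e-01 -1.600e-02 -9.920e-01  1.229e+00]
 [ 0.000e+00  0.000e+00  0.000e+00  1.000e+00]]
{'t': 0.1, 'q': array([-1.46300687e+00,  5.32859415e-02,  1.61414402e+00, -1.40798139e-06,
        1.47601925e+00, -1.18976483e-01]), 'dq': array([-0.00180045, -0.00062038, -0.00357903,  0.00031328,  0.00083006,
       -0.00051291]), 'effort': array([-2.44549719e-04, -3.94901884e+01, -3.71362209e+01, -1.00209220e-04,
        3.95140683e-03,  9.91248726e-06]), 'tool_pos': array([ 0.14047046, -0.60843179,  0.23019658]), 'tool_rot': array([-3.11957596e+00, -3.55230549e-01, -1.41022606e-05]), 'contact_force': array([ 0.40074201, -0.2272163 ,  0.36728159]), 'wrist_torque': array([-0.00284743, -0.01542314,  0.01249227]), 'grip_force': 0.0, 'opening': 0.0854716651642983}
```

View pics/scene0.png

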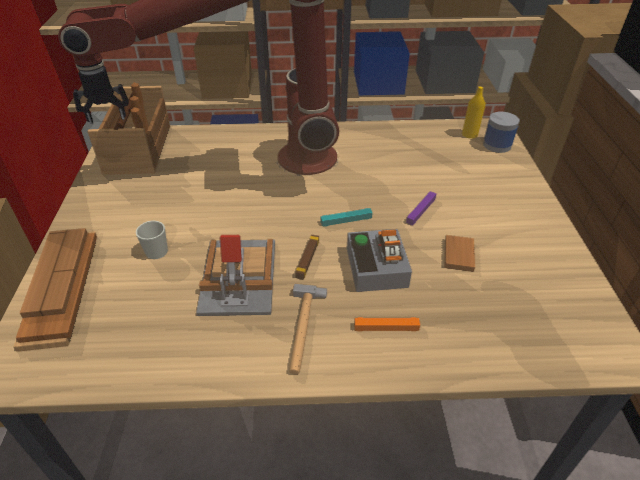

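View pics/top0.png

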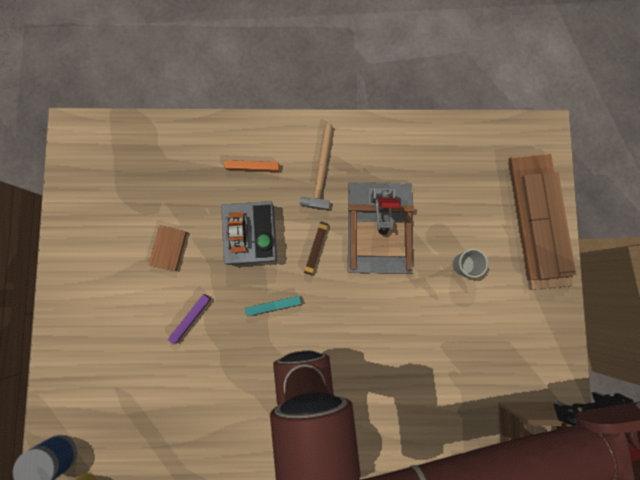

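The scene view shows the jig at (237,275), the bar at (307,256), the timer at (378,258) and the hammer at (303,320). Candidates for the bar in the top view are the dark one with yellow bands at (316,248), turquoise at (273,306), purple at (190,319) and orange at (252,166). By the description I choose the one at (316,248), and I'll check it in a close crop.

```bash
cat > h.py <<'E'
import numpy as np, cv2, pickle
from scipy.spatial.transform import Rotation as R
def ray(d,uv,E=None):
    K=np.array([[d["fx"],0,d["cx"]],[0,d["fy"],d["cy"]],[0,0,1]])
    uv=np.asarray(uv,float).reshape(-1,1,2)
    n=cv2.undistortPoints(uv,K,np.asarray(d["D"])).reshape(-1,2)
    E=np.asarray(d["extrinsics"]) if E is None else E
    r=np.c_[n,np.ones(len(n))]@E[:3,:3]
    return -E[:3,:3].T@E[:3,3], r
def onz(d,uv,z,E=None):
    o,r=ray(d,uv,E); z=np.broadcast_to(z,len(r))
    return o+r*((z-o[2])/r[:,2])[:,None]
def proj(d,P,E=None):
    K=np.array([[d["fx"],0,d["cx"]],[0,d["fy"],d["cy"]],[0,0,1]])
    E=np.asarray(d["extrinsics"]) if E is None else E
    return cv2.projectPoints(np.asarray(P,float).reshape(-1,1,3),cv2.Rodrigues(E[:3,:3])[0],E[:3,3],K,np.asarray(d["D"]))[0].reshape(-1,2)
def load(n): return pickle.load(open(n,"rb"))
E
python3 - <<'E'
from h import *
d=load("top0.pkl"); c=d["color"][178:290,212:424]
cv2.imwrite("pics/crop1.png",cv2.resize(c,None,fx=3.75,fy=3.75,interpolation=cv2.INTER_CUBIC))
E
```

```text
(no output)
```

View pics/crop1.png

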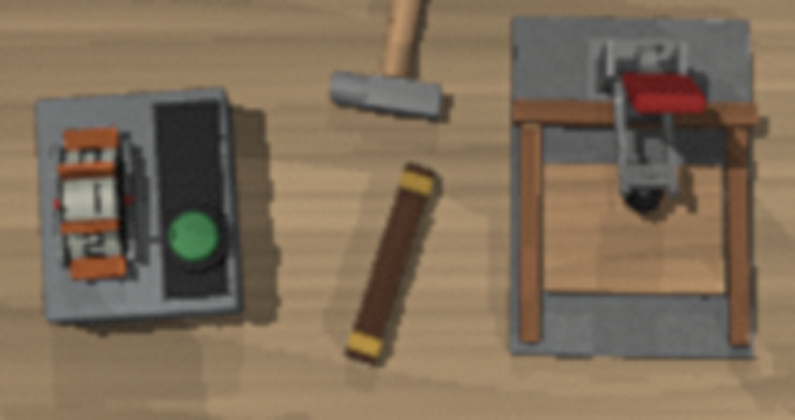

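The crop confirms the bar: dark, with two yellow bands at crop (418,180) and (365,345). It also shows the timer with 1 on top, 2 on the robot side and the green button at (193,237). The jig's x axis runs up the image (away from the robot), with the board edge at crop y≈292.

Run:
```python
from h import *
d=load("top0.pkl"); s=load("scene0.pkl"); np.set_printoptions(precision=4,suppress=True)
f=lambda L:np.array(L,float)/3.75+[212-.37,178-.37]
print("cam",ray(d,[[0,0]])[0],ray(s,[[0,0]])[0])
J=onz(d,f([(512,18),(748,18),(752,356),(512,356)]),.015)[:,:2]; print("jig",J, np.linalg.norm(np.diff(J,axis=0),axis=1))
T=onz(d,f([(37,100),(225,90),(241,309),(48,320)]),.066)[:,:2]; print("timer",T,np.linalg.norm(np.diff(T,axis=0),axis=1))
for P,n in((J,"jig"),(T,"tim")):
    a=(P[0]+P[1]-P[2]-P[3]); b=P[0]+P[3]-P[1]-P[2]; print(n,P.mean(0),np.degrees(np.arctan2(a[1],a[0])),np.degrees(np.arctan2(-b[0],b[1])))
Bd=onz(d,f([(544,292),(725,292)]),.033);print("board near edge",Bd)
def blob(d,lo,hi,roi=None):
    h=cv2.cvtColor(d["color"],cv2.COLOR_BGR2HSV); m=cv2.inRange(h,lo,hi)
    if roi: k=np.zeros_like(m);k[roi[1]:roi[3],roi[0]:roi[2]]=255;m&=k
    n,l,st,c=cv2.connectedComponentsWithStats(m)
    return [(st[i],c[i]) for i in range(1,n) if st[i][4]>15]
print("yellow top",blob(d,(18,120,120),(32,255,255),(295,210,340,285)))
print("yellow sc",blob(s,(18,120,120),(32,255,255),(285,225,330,285)))
print("green top",blob(d,(45,80,50),(85,255,255),(215,200,280,270)))
print("green sc",blob(s,(45,80,50),(85,255,255),(340,220,400,280)))
print("red sc",blob(s,(0,150,80),(8,255,255),(200,220,270,280)))
```

```text
cam [0.4002 0.0043 1.2876] [ 1.5516 -0.0262  1.0315]
jig [[ 0.714  -0.108 ]
 [ 0.7141 -0.2968]
 [ 0.4449 -0.2921]
 [ 0.4453 -0.105 ]] [0.1887 0.2692 0.1871]
timer [[0.6375 0.2572]
 [0.6453 0.1152]
 [0.479  0.1017]
 [0.4711 0.245 ]] [0.1422 0.1669 0.1436]
jig [ 0.5796 -0.2004] -0.8297533563898047 -0.03909512246811057
tim [0.5582 0.1798] 4.423661084169532 3.1446818002185277
board near edge [[ 0.4938 -0.1287  0.033 ]
 [ 0.4936 -0.2684  0.033 ]]
yellow top [(array([318, 224,   9,   6,  34], dtype=int32), array([322.3235, 226.1765])), (array([305, 266,   9,   7,  41], dtype=int32), array([308.8049, 269.2195]))]
yellow sc [(array([310, 236,   9,   5,  31], dtype=int32), array([314.0968, 237.5806])), (array([296, 267,  10,   5,  36], dtype=int32), array([300.3889, 269.0833]))]
green top [(array([257, 234,  14,  14, 147], dtype=int32), array([263.2789, 240.5034]))]
green sc [(array([340, 220,  16,   3,  27], dtype=int32), array([346.1111, 220.5556])), (array([355, 234,  13,  11, 112], dtype=int32), array([360.9732, 239.2679]))]
red sc [(array([220, 235,  21,  27, 520], dtype=int32), array([230.3519, 247.9865]))]
```

```bash
cat >> h.py <<'E'
def plan(x,y,z,yaw=0,tilt=0,o=None):
    """target TCP, tool x at yaw (deg), tool down, then tilted about tool y; prints turn shares, then shift shares in turned axes"""
    from station import ctrl
    o=o or ctrl.get_obs()
    R0=R.from_rotvec(o["tool_rot"]); R1=R.from_euler("z",yaw,degrees=True)*R.from_euler("x",180,degrees=True)*R.from_euler("y",tilt,degrees=True)
    t=np.degrees((R0.inv()*R1).as_rotvec())/8; dp=np.array([x,y,z])-o["tool_pos"]
    print("t",round(o["t"],2),"pos",np.round(o["tool_pos"],4),"F",np.round(o["contact_force"],1),"| turn",np.round(t,3),"| shift after turn",np.round(R1.inv().apply(dp)/.05,3),"| shift before",np.round(R0.inv().apply(dp)/.05,3))
E
python3 - <<'E'
from h import *
d=load("top0.pkl"); s=load("scene0.pkl"); np.set_printoptions(precision=4,suppress=True)
P=onz(d,[(322.3235, 226.1765),(308.8049, 269.2195)],.022);Q=onz(s,[(314.1,237.58),(300.39,269.08)],.02)
for X in(P,Q): print("bands",X,"sep",np.linalg.norm(X[0]-X[1]),"c",X.mean(0))
a=P[0]-P[1];print("bar yaw",np.degrees(np.arctan2(a[1],a[0])))
o1,r1=ray(d,[(263.28,240.5)]);o2,r2=ray(s,[(360.97,239.27)])
A=np.c_[r1[0],-r2[0]];k=np.linalg.lstsq(A,o2-o1,rcond=None)[0];p1=o1+k[0]*r1[0];p2=o2+k[1]*r2[0];print("green",p1,p2)
print("red face scene at",onz(s,[(230.35,248)],.15))
print("glue",onz(d,[(471,264)],.085))
plan(.465,-.2,.1,0,16)
E
```

```text
bands [[ 0.5809 -0.03    0.022 ]
 [ 0.455   0.0097  0.022 ]] sep 0.13205164698470948 c [ 0.518  -0.0101  0.022 ]
bands [[ 0.4502  0.0096  0.02  ]
 [ 0.576  -0.0323  0.02  ]] sep 0.13257245909906618 c [ 0.5131 -0.0114  0.02  ]
bar yaw -17.50101232769617
green [0.532  0.1356 0.0845] [0.5319 0.1343 0.0843]
red face scene at [[ 0.6221 -0.2046  0.15  ]]
glue [[ 0.4658 -0.4398  0.085 ]]
t 0.1 pos [ 0.1405 -0.6084  0.2302] F [ 0.4 -0.2  0.4] | turn [-0.24   1.991  1.612] | shift after turn [ 5.521 -8.169  4.292] | shift before [ 8.16  -6.495  2.618]
```

Emit:
{"name": "play_rows", "arguments": {
  "series": [
    [0,[0,0,0],[-0.12,1,0.8]],
    [0,[0,0,0],[-0.12,1,0.8]],
    [0,[0.6,-0.9,0.45],[0,0,0]],
    [0,[0.6,-0.9,0.45],[0,0,0]],
    [0,[0.6,-0.9,0.45],[0,0,0]],
    [0,[0.6,-0.9,0.45],[0,0,0]],
    [0,[0.6,-0.9,0.45],[0,0,0]],
    [0,[0.6,-0.9,0.45],[0,0,0]]
  ],
  "force": 80
}}

```text
t: 1.1
tool_pos: [0.3511, -0.337, 0.1501]
tool_rot: [3.109, 0.002, 0.439]
contact_force: [0.5, -0.1, 0.1]
opening: -0.0003
grip_force: 0.0
```

```bash
python3 -c "
from h import *
plan(.465,-.201,.05,0,16)"
```

```text
t 1.1 pos [ 0.3511 -0.337   0.1501] F [ 0.5 -0.1  0.1] | turn [ 0.01  -0.01   0.011] | shift after turn [ 1.638 -2.721  2.553] | shift before [ 1.639 -2.722  2.552]
```

Emit:
{"name": "play_rows", "arguments": {
  "series": [
    [0,[0.41,-0.68,0.64],[0,0,0]],
    [0,[0.41,-0.68,0.64],[0,0,0]],
    [0,[0.41,-0.68,0.64],[0,0,0]],
    [0,[0.41,-0.68,0.64],[0,0,0]],
    [0,[0,0,0],[0,0,0]],
    [0,[-0.16,0,0.54],[0,0,0]],
    [0,[0,0,0],[0,0,0]]
  ]
}}

```text
t: 1.98
tool_pos: [0.4625, -0.2023, 0.0204]
tool_rot: [-3.111, -0.002, -0.434]
contact_force: [-0.1, -0.2, -0.4]
opening: 0.0003
grip_force: 0.0
```

Run:
```python
from h import *
from station import ctrl,imaging
plan(.5136,-.201,.0215,0,16)
d=imaging.get_image("scene"); cv2.imwrite("pics/s2.png",cv2.resize(d["color"][200:340,170:420],None,fx=3,fy=3,interpolation=cv2.INTER_CUBIC))
```

```text
t 1.98 pos [ 0.4625 -0.2023  0.0204] F [-0.1 -0.2 -0.4] | turn [-0.006  0.017  0.006] | shift after turn [ 0.989 -0.026  0.261] | shift before [ 0.989 -0.025  0.259]
```

View pics/s2.png

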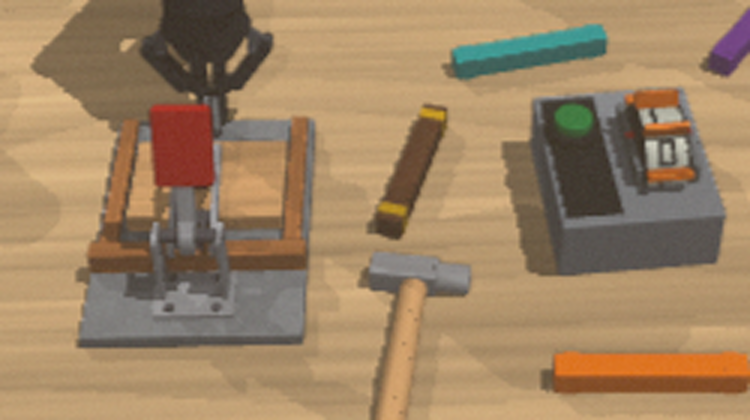

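The picture shows the shut fingertips at the deck's near edge (210,110), in line behind the board and clear of the pad arm.

Emit:
{"name": "play_rows", "arguments": {
  "series": [
    [0,[0.19,0,0.055],[0,0,0]],
    [0,[0.19,0,0.055],[0,0,0]],
    [0,[0.19,0,0.055],[0,0,0]],
    [0,[0.19,0,0.055],[0,0,0]],
    [0,[0.12,0,0.03],[0,0,0]],
    [0,[0,0,0],[0,0,0]]
  ]
}}

```text
t: 2.78
tool_pos: [0.5106, -0.2027, 0.0224]
tool_rot: [3.109, 0.004, 0.44]
contact_force: [0.4, -0.6, 0.1]
opening: 0.0
grip_force: 0.0
```

Emit:
{"name": "play_rows", "arguments": {
  "series": [
    [0,[0.04,0,0.01],[0,0,0]],
    [0,[0.04,0,0.01],[0,0,0]],
    [0,[0,0,0],[0,0,0]]
  ]
}}

```text
t: 3.15
tool_pos: [0.514, -0.2027, 0.0224]
tool_rot: [3.109, 0.003, 0.439]
contact_force: [-0.2, 0.6, 0.2]
opening: -0.0002
grip_force: 0.2
```

Emit:
{"name": "play_rows", "arguments": {
  "series": [
    [0,[0.04,0,0.01],[0,0,0]],
    [0,[0.04,0,0.01],[0,0,0]],
    [0,[0,0,0],[0,0,0]]
  ]
}}

```text
t: 3.52
tool_pos: [0.515, -0.2022, 0.022]
tool_rot: [-3.112, -0.006, -0.425]
contact_force: [-20.3, 2.8, 15.9]
opening: -0.0001
grip_force: 10.5
```

Emit:
{"name": "play_rows", "arguments": {
  "series": [
    [0,[-0.5,0,-0.2],[0,0,0]],
    [0,[0,0,-1],[0,0,0]],
    [0.5,[0,0,-1],[0,0,0]],
    [0.6,[0,-0.5,-0.5],[0,-1,0]],
    [0.6,[0,-0.8,0],[0,-1,0]]
  ]
}}

```text
t: 4.15
tool_pos: [0.4584, -0.139, 0.1499]
tool_rot: [3.135, -0.003, 0.009]
contact_force: [0.2, 0.1, -0.6]
opening: 0.0507
grip_force: 0.0
```

Run:
```python
from h import *
from station import ctrl,imaging
plan(.4874,-.0017,.1,-17.5,0)
d=imaging.get_image("top"); pickle.dump(d,open("top1.pkl","wb"))
cv2.imwrite("pics/t2.png",cv2.resize(d["color"][178:290,290:430],None,fx=4,fy=4,interpolation=cv2.INTER_CUBIC))
```

```text
t 4.15 pos [ 0.4584 -0.139   0.1499] F [ 0.2  0.1 -0.6] | turn [ 0.042 -0.046  2.173] | shift after turn [-0.273 -2.793  0.999] | shift before [ 0.569 -2.754  0.984]
```

View pics/t2.png

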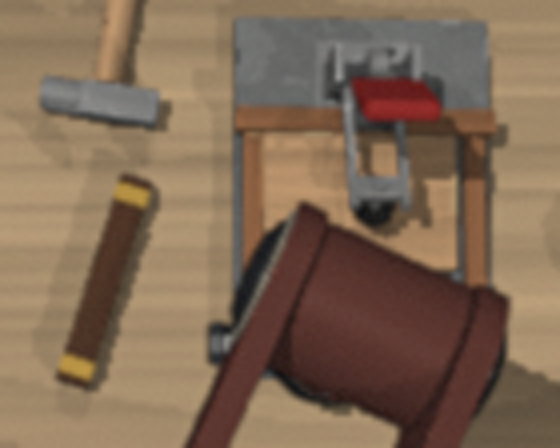

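The board now meets the fence with no grey gap at crop (280,135). The bar is unmoved, with its bands at (132,193) and (77,367).

Emit:
{"name": "play_rows", "arguments": {
  "series": [
    [0.6,[0,0,0],[0,0,1]],
    [0.6,[0,0,0],[0,0,1]],
    [0.6,[-0.05,-0.9,0.3],[0,0,0.17]],
    [0.6,[-0.1,-0.95,0.3],[0,0,0]],
    [0.6,[-0.1,-0.95,0.3],[0,0,0]],
    [0.6,[0,0,0],[0,0,0]]
  ]
}}

```text
t: 4.95
tool_pos: [0.4845, 0.0026, 0.0985]
tool_rot: [3.106, -0.464, -0.001]
contact_force: [-0.6, -1.9, 0.2]
opening: 0.0513
grip_force: 0.0
```

```bash
cat >> h.py <<'E'
def wrist():
    from station import ctrl,imaging
    o=ctrl.get_obs(); d=imaging.get_image("wrist")
    T=np.eye(4);T[:3,:3]=R.from_rotvec(o["tool_rot"]).as_matrix();T[:3,3]=o["tool_pos"]
    d["extrinsics"]=np.linalg.inv(T@np.asarray(d["hand_eye"])); return d
E
python3 - <<'E'
from h import *
np.set_printoptions(precision=4,suppress=True)
d=wrist(); cv2.imwrite("pics/w1.png",d["color"])
h=cv2.cvtColor(d["color"],cv2.COLOR_BGR2HSV); m=cv2.inRange(h,(18,120,100),(32,255,255))
n,l,st,c=cv2.connectedComponentsWithStats(m)
for i in range(1,n):
    if st[i][4]>80: print(st[i],c[i],onz(d,[c[i]],.0235))
plan(.4874,-.0017,.003,-17.5,0)
E
```

```text
[ 308   38   55   30 1584] [335.1124  52.4949] [[ 0.5796 -0.0325  0.0235]]
[308 300  45  21 875] [329.6526 310.2503] [[0.4531 0.0083 0.0235]]
t 5.0 pos [0.485  0.0011 0.0993] F [ 1.1 -0.8  0.5] | turn [ 0.01  -0.007  0.05 ] | shift after turn [0.063 0.039 1.927] | shift before [0.06  0.037 1.927]
```

View pics/w1.png

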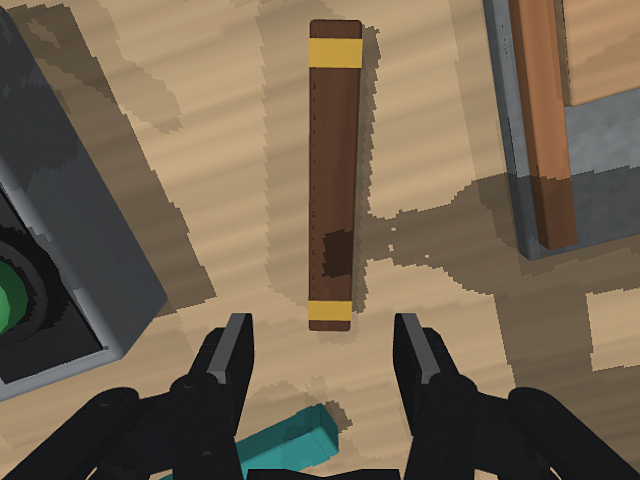

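The wrist view shows the bar lying along the tool's x axis, with bands at (335,52) and (330,310), and the open fingers straddling it. That puts its centre at (0.516,-0.012).

Emit:
{"name": "play_rows", "arguments": {
  "series": [
    [0.6,[0.03,0.04,0.9],[0,0,0.05]],
    [0.6,[0.03,0.04,0.8],[0,0,0]],
    [0.6,[0,0,0.22],[0,0,0]],
    [0,[0,0,0],[0,0,0]],
    [0,[0,0,0],[0,0,0]],
    [0,[0,0,0],[0,0,0]],
    [0,[0,0,0],[0,0,0]]
  ],
  "force": 80
}}

```text
t: 5.88
tool_pos: [0.4887, -0.0053, 0.006]
tool_rot: [3.102, -0.482, 0.008]
contact_force: [-1.3, -0.8, 5.9]
opening: 0.0222
grip_force: 81.9
```

Emit:
{"name": "play_rows", "arguments": {
  "series": [
    [0,[0,0,-0.8],[0,0,0]],
    [0,[0,0,-0.95],[0,0,0]],
    [0,[0,0,-0.95],[0,0,-0.8]],
    [0,[0,0,0],[0,0,-0.8]],
    [0,[0,0,0],[0,0,-0.6]],
    [0,[0,0,0],[0,0,0]]
  ]
}}

```text
t: 6.62
tool_pos: [0.4867, -0.0046, 0.1391]
tool_rot: [3.14, -0.003, 0.002]
contact_force: [-0.3, 0.7, -1.0]
opening: 0.0222
grip_force: 81.0
```

Run:
```python
from h import *
plan(.488,-.203,.139,0,0)
```

```text
t 6.62 pos [ 0.4867 -0.0046  0.1391] F [-0.3  0.7 -1. ] | turn [ 0.013 -0.01  -0.014] | shift after turn [2.500e-02 3.969e+00 3.000e-03] | shift before [0.033 3.969 0.01 ]
```

Emit:
{"name": "play_rows", "arguments": {
  "series": [
    [0,[0,0.8,0],[0,0,0]],
    [0,[0,0.8,0],[0,0,0]],
    [0,[0,0.8,0],[0,0,0]],
    [0,[0,0.8,0],[0,0,0]],
    [0,[0,0.76,0],[0,0,0]],
    [0,[0,0,0],[0,0,0]]
  ]
}}

```text
t: 7.38
tool_pos: [0.4865, -0.2046, 0.1394]
tool_rot: [3.14, -0.009, 0.002]
contact_force: [-0.3, 0.7, -0.8]
opening: 0.0223
grip_force: 81.1
```

Run:
```python
from h import *
from station import imaging
plan(.588,-.203,.139,0,0)
d=imaging.get_image("scene"); cv2.imwrite("pics/s3.png",cv2.resize(d["color"][170:330,150:330],None,fx=3,fy=3,interpolation=cv2.INTER_CUBIC))
```

```text
t 7.38 pos [ 0.4865 -0.2046  0.1394] F [-0.3  0.7 -0.8] | turn [ 0.014 -0.008 -0.041] | shift after turn [ 2.03  -0.033  0.008] | shift before [ 2.03  -0.044  0.01 ]
```

View pics/s3.png

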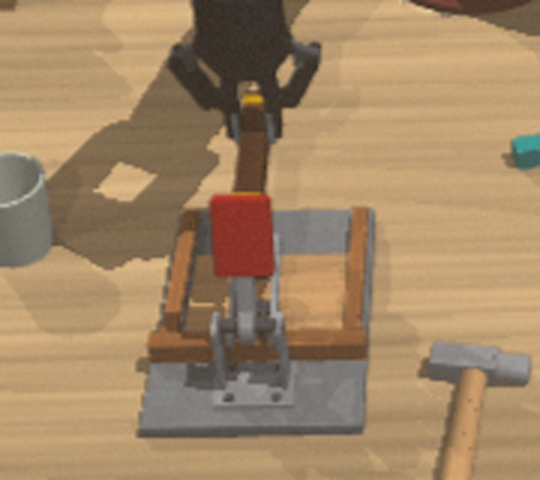

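The bar is level behind the red paddle and centred on it at crop (250,170)/(242,235); its far end is still short of the paddle. Pushing +x now.

Emit:
{"name": "play_rows", "arguments": {
  "series": [
    [0,[0.35,0,0],[0,0,0]],
    [0,[0.35,0,0],[0,0,0]],
    [0,[0.35,0,0],[0,0,0]],
    [0,[0.35,0,0],[0,0,0]],
    [0,[0.35,0,0],[0,0,0]],
    [0,[0,0,0],[0,0,0]]
  ]
}}

```text
t: 8.18
tool_pos: [0.5747, -0.2014, 0.1393]
tool_rot: [3.14, 0.0, 0.001]
contact_force: [0.5, -0.1, -0.5]
opening: 0.022
grip_force: 81.0
```

Emit:
{"name": "play_rows", "arguments": {
  "series": [
    [0,[0.2,0,0],[0,0,0]],
    [0,[0.2,0,0],[0,0,0]],
    [0,[0,0,0],[0,0,0]],
    [0,[0,0,0],[0,0,0]]
  ]
}}

```text
t: 8.68
tool_pos: [0.5941, -0.2028, 0.1396]
tool_rot: [3.14, -0.002, 0.002]
contact_force: [0.6, -0.4, -1.0]
opening: 0.0219
grip_force: 81.0
```

Run:
```python
from h import *
from station import imaging
plan(.488,-.203,.139,0,0)
d=imaging.get_image("scene"); cv2.imwrite("pics/s4.png",cv2.resize(d["color"][170:330,150:330],None,fx=3,fy=3,interpolation=cv2.INTER_CUBIC))
```

```text
t 8.68 pos [ 0.5941 -0.2028  0.1396] F [ 0.6 -0.4 -1. ] | turn [ 0.013 -0.008 -0.009] | shift after turn [-2.122  0.004  0.012] | shift before [-2.122  0.006  0.01 ]
```

View pics/s4.png

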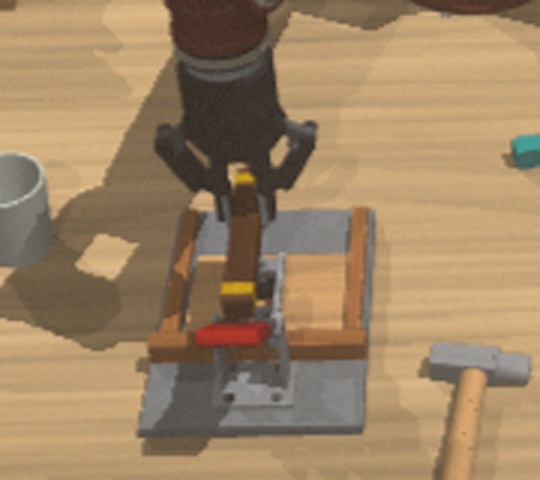

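Emit:
{"name": "play_rows", "arguments": {
  "series": [
    [0,[-0.8,0,0],[0,0,0]],
    [0,[-0.8,0,0],[0,0,0]],
    [0,[-0.6,-0.7,0],[0,0,0]],
    [0,[-0.1,-0.85,0],[0,0,0]],
    [0,[0,-0.85,0],[0,0,0]],
    [0,[0,-0.85,0],[0,0,0]],
    [0,[0,-0.7,0.6],[0,0,0]],
    [0,[0,0,0.9],[0,0,0]]
  ]
}}

```text
t: 9.72
tool_pos: [0.4811, -0.0037, 0.0654]
tool_rot: [3.139, 0.003, 0.011]
contact_force: [-0.8, -1.0, -1.3]
opening: 0.0221
grip_force: 81.0
```

Run:
```python
from h import *
from station import imaging
plan(.478,-.005,.006,0,0)
d=imaging.get_image("scene")
h=cv2.cvtColor(d["color"],cv2.COLOR_BGR2HSV); m=cv2.inRange(h,(0,150,80),(8,255,255)); m[:220]=0;m[330:]=0;m[:,:200]=0;m[:,270:]=0
x=cv2.moments(m,True); print(x["m00"],x["m10"]/x["m00"],x["m01"]/x["m00"])
print("lock/dead px",proj(d,[(.719,-.203,.134),(.699,-.203,.150)]))
h0=load("top0.pkl"); print("hammer head px->",onz(h0,[(302,207),(327,209)],.02)); print("pot",onz(h0,[(471,264)],.085))
```

```text
t 9.72 pos [ 0.4811 -0.0037  0.0654] F [-0.8 -1.  -1.3] | turn [ 0.017 -0.048  0.014] | shift after turn [-0.062  0.026  1.188] | shift before [-0.07   0.023  1.187]
159.0 226.67295597484278 281.1320754716981
lock/dead px [[228.32905499 281.09282267]
 [228.28864312 270.31444468]]
hammer head px-> [[ 0.63844938  0.02974085  0.02      ]
 [ 0.63245833 -0.0440843   0.02      ]]
pot [[ 0.46583138 -0.43983142  0.085     ]]
```

The clamp is locked: the red paddle centroid at (226.7,281.1) matches the predicted locked position (228,281.1). Next I lay the bar down.

Emit:
{"name": "play_rows", "arguments": {
  "series": [
    [0,[0,0,0.6],[0,0,0]],
    [0,[0,0,0.4],[0,0,0]],
    [0,[0,0,0.15],[0,0,0]],
    [0,[0,0,0.04],[0,0,0]],
    [0,[0,0,0],[0,0,0]]
  ]
}}

```text
t: 10.4
tool_pos: [0.4807, -0.0058, 0.006]
tool_rot: [3.139, -0.002, 0.005]
contact_force: [-1.3, -0.3, 3.0]
opening: 0.0223
grip_force: 81.4
```

Emit:
{"name": "play_rows", "arguments": {
  "series": [
    [0.45,[0,0,0],[0,0,0]],
    [0.45,[0,0,0],[0,0,0]],
    [0.45,[0,0,0],[0,0,0]],
    [0.45,[0,0,-0.4],[0,0,0]],
    [0.45,[0,0,-1],[0,0,0]],
    [0,[0,0,-1],[0,0,0]],
    [0,[0,0,-1],[0,0,0]],
    [0,[-0.6,0,-0.5],[0,0,0]]
  ]
}}

```text
t: 11.4
tool_pos: [0.4511, -0.0053, 0.2037]
tool_rot: [3.139, -0.001, 0.011]
contact_force: [-0.2, -0.4, 1.5]
opening: 0.0001
grip_force: 0.0
```

Run:
```python
from h import *
np.set_printoptions(precision=4,suppress=True)
d=load("top0.pkl");s=load("scene0.pkl")
f=lambda L:np.array(L,float)/3.75+[212-.37,178-.37]
print("marks",onz(d,f([(57,203),(130,198)]),.067))
for D,roi in((d,(220,205,252,260)),(s,(372,222,412,270))):
    h=cv2.cvtColor(D["color"],cv2.COLOR_BGR2HSV); m=cv2.inRange(h,(5,150,120),(17,255,255)); k=np.zeros_like(m);k[roi[1]:roi[3],roi[0]:roi[2]]=255
    n,l,st,c=cv2.connectedComponentsWithStats(m&k)
    for i in range(1,n):
        if st[i][4]>8: print(st[i],c[i],onz(D,[c[i]],.117)[0])
print("expect ribs",proj(d,[(.556+.023*1,.2085,.117),(.556-.023,.206,.117),(.556+.055,.21,.085),(.556-.055,.205,.085)]))
w=wrist(); 
h=cv2.cvtColor(w["color"],cv2.COLOR_BGR2HSV); m=cv2.inRange(h,(18,120,100),(32,255,255)); n,l,st,c=cv2.connectedComponentsWithStats(m)
for i in range(1,n):
    if st[i][4]>80: print("bar band",st[i][4],onz(w,[c[i]],.0235)[0])
plan(.51,.205,.16,3.8,0)
```

```text
marks [[0.5588 0.2402 0.067 ]
 [0.5625 0.1856 0.067 ]]
[230 213  13   5  55] [235.7273 214.6364] [0.5991 0.2075 0.117 ]
[228 221  14   3  18] [234.1667 222.0556] [0.5788 0.2113 0.117 ]
[229 237  14   3  30] [235.3667 238.    ] [0.5353 0.2072 0.117 ]
[231 247  14   5  62] [237.5806 248.8871] [0.5059 0.2007 0.117 ]
[379 230  17   6  85] [387.6471 232.5059] [0.5434 0.2024 0.117 ]
[385 240  15   4  37] [391.8378 241.8649] [0.5801 0.2081 0.117 ]
[386 256  15   4  55] [393.4545 257.6364] [0.6383 0.2037 0.117 ]
expect ribs [[235.2102 221.9735]
 [235.7956 238.8525]
 [236.8742 212.3616]
 [237.9039 251.6827]]
bar band 752 [ 0.5765 -0.0045  0.0235]
bar band 493 [ 0.4439 -0.0058  0.0235]
t 11.45 pos [ 0.4492 -0.0052  0.2058] F [3.3 1.1 1.2] | turn [ 0.027 -0.055 -0.48 ] | shift after turn [ 1.491 -4.114  0.915] | shift before [ 1.205 -4.208  0.91 ]
```

Emit:
{"name": "play_rows", "arguments": {
  "series": [
    [0,[0,0,0],[0,0,-0.5]],
    [0,[0.32,-0.82,0.24],[0,0,0]],
    [0,[0.32,-0.82,0.24],[0,0,0]],
    [0,[0.32,-0.82,0.24],[0,0,0]],
    [0,[0.32,-0.82,0.24],[0,0,0]],
    [0,[0.32,-0.82,0.24],[0,0,0]],
    [0,[0,0,0],[0,0,0]]
  ]
}}

```text
t: 12.32
tool_pos: [0.5145, 0.2068, 0.1376]
tool_rot: [3.137, 0.113, -0.003]
contact_force: [-0.3, -1.3, -0.1]
opening: 0.0003
grip_force: 0.0
```

Run:
```python
from h import *
plan(.516,.205,.1125,4,0)
```

```text
t 12.32 pos [0.5145 0.2068 0.1376] F [-0.3 -1.3 -0.1] | turn [0.016 0.012 0.017] | shift after turn [0.028 0.038 0.501] | shift before [0.029 0.037 0.501]
```

Emit:
{"name": "play_rows", "arguments": {
  "series": [
    [0,[0.03,0.03,0.5],[0,0,0]],
    [0,[0,0,0],[0,0,0]],
    [0,[0.28,0,0],[0,0,0]],
    [0,[0.28,0,0],[0,0,0]],
    [0,[0.28,0,0],[0,0,0]],
    [0,[0,0,0],[0,0,0]]
  ]
}}

```text
t: 13.08
tool_pos: [0.5604, 0.2062, 0.1149]
tool_rot: [3.138, 0.107, 0.004]
contact_force: [0.3, -0.1, 0.1]
opening: -0.0003
grip_force: 0.0
```

Emit:
{"name": "play_rows", "arguments": {
  "series": [
    [0,[0,0,-0.55],[0,0,0]],
    [0,[-0.85,0,0],[0,0,0]],
    [0,[0,0,0],[0,0,0]]
  ]
}}

```text
t: 13.45
tool_pos: [0.514, 0.2034, 0.141]
tool_rot: [3.137, 0.109, -0.001]
contact_force: [0.1, -0.4, -0.3]
opening: -0.0002
grip_force: 0.0
```

Run:
```python
from h import *
from station import imaging
plan(.516,.205,.1125,4,0)
s=imaging.get_image("scene"); cv2.imwrite("pics/s5.png",cv2.resize(s["color"][195:305,310:430],None,fx=5,fy=5,interpolation=cv2.INTER_CUBIC))
```

```text
t 13.45 pos [0.514  0.2034 0.141 ] F [ 0.1 -0.4 -0.3] | turn [ 0.016  0.005 -0.002] | shift after turn [ 0.042 -0.03   0.57 ] | shift before [ 0.042 -0.031  0.57 ]
```

View pics/s5.png

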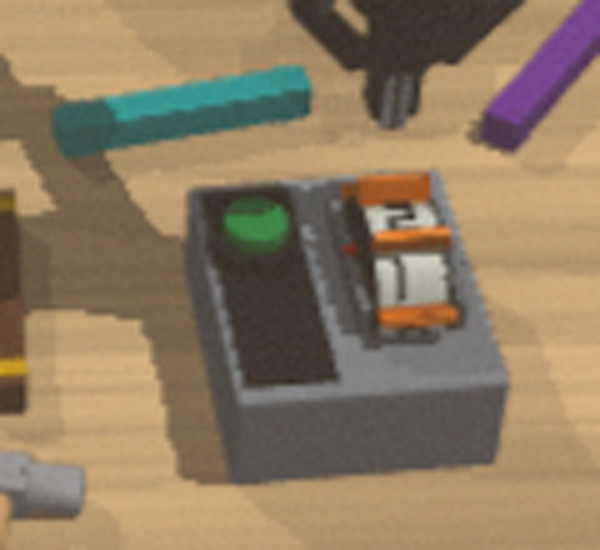

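The wheel has advanced one step: 2 is now at the top (crop 400,218), with 1 on the far side. Three more identical strokes are needed.

Emit:
{"name": "play_rows", "arguments": {
  "series": [
    [0,[0.04,-0.03,0.55],[0,0,0]],
    [0,[0,0,0],[0,0,0]],
    [0,[0.28,0,0],[0,0,0]],
    [0,[0.28,0,0],[0,0,0]],
    [0,[0.28,0,0],[0,0,0]],
    [0,[0,0,0],[0,0,0]],
    [0,[0,0,-0.55],[0,0,0]],
    [0,[-0.86,0,0],[0,0,0]]
  ]
}}

```text
t: 14.5
tool_pos: [0.5201, 0.2053, 0.145]
tool_rot: [3.139, 0.106, 0.011]
contact_force: [-0.7, 0.1, 0.2]
opening: 0.0004
grip_force: 0.0
```

Emit:
{"name": "play_rows", "arguments": {
  "series": [
    [0,[0,0,0],[0,0,0]],
    [0,[0.02,0,0.54],[0,0,0]],
    [0,[0,0,0],[0,0,0]],
    [0,[0.28,0,0],[0,0,0]],
    [0,[0.28,0,0],[0,0,0]],
    [0,[0.28,0,0],[0,0,0]],
    [0,[0,0,0],[0,0,0]],
    [0,[0,0,-0.55],[0,0,0]]
  ]
}}

```text
t: 15.5
tool_pos: [0.5583, 0.2074, 0.1396]
tool_rot: [3.137, 0.107, -0.008]
contact_force: [0.8, 0.8, -0.1]
opening: 0.0
grip_force: 0.0
```

Emit:
{"name": "play_rows", "arguments": {
  "series": [
    [0,[-0.86,0,0],[0,0,0]],
    [0,[0,0,0],[0,0,0]]
  ]
}}

```text
t: 15.75
tool_pos: [0.5148, 0.2049, 0.1415]
tool_rot: [3.137, 0.109, -0.001]
contact_force: [0.8, -0.4, 0.2]
opening: -0.0003
grip_force: 0.0
```

Run:
```python
from h import *
from station import imaging
plan(.516,.205,.1125,4,0)
s=imaging.get_image("scene"); cv2.imwrite("pics/s6.png",cv2.resize(s["color"][220:280,360:420],None,fx=6,fy=6,interpolation=cv2.INTER_CUBIC))
```

```text
t 15.75 pos [0.5148 0.2049 0.1415] F [ 0.8 -0.4  0.2] | turn [ 0.016  0.006 -0.003] | shift after turn [ 0.024 -0.001  0.579] | shift before [ 0.025 -0.002  0.579]
```

Emit:
{"name": "play_rows", "arguments": {
  "series": [
    [0,[0.02,0,0.56],[0,0,0]],
    [0,[0,0,0],[0,0,0]],
    [0,[0.28,0,0],[0,0,0]],
    [0,[0.28,0,0],[0,0,0]],
    [0,[0.28,0,0],[0,0,0]],
    [0,[0,0,0],[0,0,0]],
    [0,[0,0,-0.6],[0,0,0]],
    [0,[-0.86,0,0],[0,0,0]]
  ]
}}

```text
t: 16.8
tool_pos: [0.5202, 0.2053, 0.1477]
tool_rot: [3.139, 0.106, 0.012]
contact_force: [0.4, 0.4, 1.2]
opening: -0.0002
grip_force: 0.0
```

Emit:
{"name": "play_rows", "arguments": {
  "series": [
    [0,[-0.5,0.6,-0.6],[0,0,0]],
    [0,[0,0,-0.4],[0,0,0]],
    [0,[0,0,0],[0,0,0]]
  ]
}}

```text
t: 17.18
tool_pos: [0.4959, 0.1739, 0.1969]
tool_rot: [3.139, 0.107, 0.01]
contact_force: [0.5, -0.3, 0.5]
opening: 0.0001
grip_force: 0.0
```

Run:
```python
from h import *
from station import imaging
plan(.532,.135,.105,4,0)
s=imaging.get_image("scene"); w=wrist()
z=np.hstack([cv2.resize(cv2.imread("pics/s6.png"),(240,240)),cv2.resize(s["color"][220:280,360:420],(240,240),interpolation=cv2.INTER_CUBIC),cv2.resize(w["color"],(320,240))])
cv2.imwrite("pics/s7.png",z)
h=cv2.cvtColor(s["color"],cv2.COLOR_BGR2HSV); m=cv2.inRange(h,(5,150,120),(17,255,255)); k=np.zeros_like(m);k[222:270,372:412]=255
n,l,st,c=cv2.connectedComponentsWithStats(m&k); print([np.round(c[i],1) for i in range(1,n) if st[i][4]>8])
h=cv2.cvtColor(w["color"],cv2.COLOR_BGR2HSV); m=cv2.inRange(h,(45,80,50),(85,255,255)); n,l,st,c=cv2.connectedComponentsWithStats(m)
print([(st[i][4],c[i],onz(w,[c[i]],.084)) for i in range(1,n) if st[i][4]>150])
```

```text
t 17.18 pos [0.4959 0.1739 0.1969] F [ 0.5 -0.3  0.5] | turn [ 0.008 -0.046 -0.01 ] | shift after turn [0.667 0.826 1.838] | shift before [0.656 0.824 1.843]
[array([387.4, 232.3]), array([392.1, 241.8]), array([393.4, 257.7])]
[(np.int32(2947), array([394.22429589, 184.37563624]), array([[0.5312746 , 0.13395437, 0.084     ]]))]
```

View pics/s7.png

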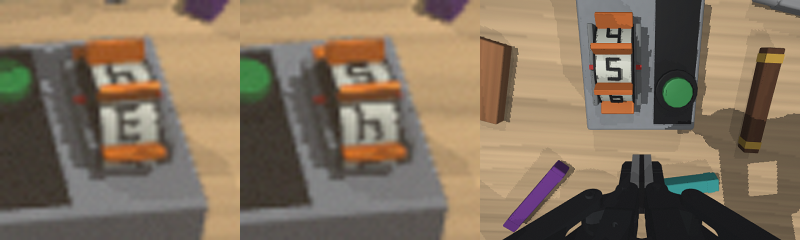

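The wrist view shows 5 on top at (614,68) between the red marks, with the green button at (677,92). Next is the button press.

Emit:
{"name": "play_rows", "arguments": {
  "series": [
    [0,[0.33,0.42,0.6],[0,0,0]],
    [0,[0.33,0.41,0.6],[0,0,0]],
    [0,[0,0,0.6],[0,0,0]],
    [0,[0,0,0.34],[0,0,0]],
    [0,[0,0,0.06],[0,0,0]],
    [0,[0,0,0.06],[0,0,0]],
    [0,[0,0,0],[0,0,0]]
  ]
}}

```text
t: 18.15
tool_pos: [0.5306, 0.1345, 0.0827]
tool_rot: [3.138, 0.108, 0.004]
contact_force: [-3.7, 0.1, 4.0]
opening: -0.0
grip_force: 2.2
```

Emit:
{"name": "play_rows", "arguments": {
  "series": [
    [0,[0,0,0.06],[0,0,0]],
    [0,[0,0,0.06],[0,0,0]],
    [0,[0,0,0],[0,0,0]]
  ]
}}

```text
t: 18.52
tool_pos: [0.5311, 0.1346, 0.0815]
tool_rot: [3.138, 0.109, 0.002]
contact_force: [-17.6, -2.7, 29.5]
opening: 0.0
grip_force: 15.0
```

```bash
cat > g.py <<'E'
from h import *
from station import imaging
for n in("scene","top"):
    s=imaging.get_image(n); h=cv2.cvtColor(s["color"],cv2.COLOR_BGR2HSV); m=cv2.inRange(h,(45,80,40),(85,255,255)); k=np.zeros_like(m)
    a=(226,252,345,380) if n=="scene" else (228,255,250,280)
    k[a[0]:a[1],a[2]:a[3]]=255; m&=k; ys,xs=np.nonzero(m); print(n,len(xs),*( (xs.min(),xs.max(),ys.min(),ys.max(),xs.mean().round(2),ys.mean().round(2)) if len(xs) else ()))
    for y in range(ys.min(),ys.max()+1) if len(xs) else (): print(y,xs[ys==y].min(),xs[ys==y].max(),end="; ")
    print()
E
python3 g.py
python3 - <<'E'
from h import *
s=load("scene0.pkl"); np.set_printoptions(precision=1,suppress=True)
a=np.linspace(0,2*np.pi,13)[:-1]
for z in(.0785,.0815,.0845,.0875):
    c=proj(s,np.c_[.5315+.018*np.cos(a),.1345+.018*np.sin(a),0*a+z]); print(z,c.min(0),c.max(0))
E
python3 - <<'E'
from h import *
s=load("scene0.pkl"); h=cv2.cvtColor(s["color"],cv2.COLOR_BGR2HSV); m=cv2.inRange(h,(45,80,40),(85,255,255)); m[:226]=0;m[252:]=0;m[:,:345]=0;m[:,380:]=0
ys,xs=np.nonzero(m); print("start",len(xs),[(int(y),int(xs[ys==y].min()),int(xs[ys==y].max())) for y in np.unique(ys)])
E
```

```text
scene 52 355 367 238 245 360.52 242.27
238 356 356; 239 355 356; 240 355 367; 241 355 367; 242 355 367; 243 356 366; 244 357 365; 245 359 362; 
top 0

0.0785 [354.3 236.3] [367.5 245.3]
0.0815 [354.4 235.5] [367.6 244.5]
0.0845 [354.4 234.7] [367.6 243.6]
0.0875 [354.5 233.9] [367.7 242.8]
start 112 [(234, 359, 360), (235, 357, 364), (236, 356, 366), (237, 355, 367), (238, 355, 367), (239, 355, 367), (240, 355, 367), (241, 356, 366), (242, 356, 366), (243, 357, 365), (244, 358, 365)]
```

Emit:
{"name": "play_rows", "arguments": {
  "series": [
    [0,[0,0,-0.3],[0,0,0]],
    [0,[0,0,-0.8],[0,0,0]],
    [0,[-0.8,0,-0.5],[0,0,0]],
    [0,[-0.6,0,-0.5],[0,0,0]],
    [0,[0,0,0],[0,0,0]]
  ]
}}

```text
t: 19.25
tool_pos: [0.461, 0.1299, 0.1833]
tool_rot: [3.139, 0.109, 0.014]
contact_force: [0.1, 0.0, 0.6]
opening: -0.0
grip_force: 0.0
```

```bash
python3 g.py
python3 - <<'E'
from h import *
from station import imaging
w=wrist(); h=cv2.cvtColor(w["color"],cv2.COLOR_BGR2HSV); m=cv2.inRange(h,(45,80,50),(85,255,255)); n,l,st,c=cv2.connectedComponentsWithStats(m); i=1+st[1:,4].argmax()
# button height from apparent width 36 mm
p=onz(w,[c[i]],.084)[0]; (x,y),(a,b),_=cv2.fitEllipse(np.argwhere(l==i)[:,::-1][cv2.convexHull(np.argwhere(l==i)[:,::-1].astype(np.int32),returnPoints=False).ravel()].astype(np.float32))
print("wrist",c[i],p,a,b)
s=imaging.get_image("scene"); h=cv2.cvtColor(s["color"],cv2.COLOR_BGR2HSV)
m=cv2.inRange(h,(0,150,80),(8,255,255)); m[:220]=0;m[330:]=0;m[:,:200]=0;m[:,270:]=0
x=cv2.moments(m,True); print("paddle",x["m10"]/x["m00"],x["m01"]/x["m00"])
plan(.5,.13,.2,4)
E
```

```text
scene 116 355 367 234 245 360.97 239.35
234 359 361; 235 357 364; 236 356 366; 237 355 366; 238 355 367; 239 355 367; 240 355 367; 241 355 367; 242 356 366; 243 357 366; 244 358 365; 245 361 361; 
top 0

wrist [324.21590599 120.11560536] [0.53122433 0.13383525 0.084     ] 66.67686462402344 69.84455871582031
paddle 226.609756097561 281.1707317073171
t 19.45 pos [0.4603 0.1295 0.1795] F [-0.3  0.5 -0.5] | turn [ 0.015 -0.003 -0.009] | shift after turn [ 0.792  0.045 -0.411] | shift before [ 0.792  0.045 -0.41 ]
```

The left edge of the green disc shifted down about 1.5–2 px while pressed, which suggests full travel, but the height readings leave some doubt. I'll press again in small steps and read the force curve to make sure.

Run:
```python
from h import *
plan(.5312,.134,.095,4)
```

```text
t 19.45 pos [0.4603 0.1295 0.1795] F [-0.3  0.5 -0.5] | turn [ 0.015 -0.003 -0.009] | shift after turn [1.42  0.008 1.689] | shift before [1.42  0.003 1.69 ]
```

Emit:
{"name": "play_rows", "arguments": {
  "series": [
    [0,[0.71,0,0.4],[0,0,0]],
    [0,[0.71,0,0.4],[0,0,0]],
    [0,[0,0,0.5],[0,0,0]],
    [0,[0,0,0.39],[0,0,0]],
    [0,[0,0,0],[0,0,0]],
    [0,[0,0,0],[0,0,0]]
  ]
}}

```text
t: 20.2
tool_pos: [0.5315, 0.1343, 0.0965]
tool_rot: [3.138, 0.108, 0.004]
contact_force: [-0.8, -0.3, -0.1]
opening: -0.0001
grip_force: 0.0
```

Emit:
{"name": "play_rows", "arguments": {
  "series": [
    [0,[0,0,0.1],[0,0,0]],
    [0,[0,0,0],[0,0,0]],
    [0,[0,0,0],[0,0,0]]
  ]
}}

```text
t: 20.58
tool_pos: [0.5313, 0.1342, 0.0914]
tool_rot: [3.138, 0.108, 0.003]
contact_force: [0.4, -0.8, 0.4]
opening: 0.0002
grip_force: 0.0
```

Emit:
{"name": "play_rows", "arguments": {
  "series": [
    [0,[0,0,0.04],[0,0,0]],
    [0,[0,0,0],[0,0,0]]
  ]
}}

```text
t: 20.82
tool_pos: [0.531, 0.1342, 0.0888]
tool_rot: [3.138, 0.108, 0.002]
contact_force: [0.5, 0.2, -0.1]
opening: 0.0
grip_force: 0.0
```

Emit:
{"name": "play_rows", "arguments": {
  "series": [
    [0,[0,0,0.04],[0,0,0]],
    [0,[0,0,0],[0,0,0]]
  ]
}}

```text
t: 21.08
tool_pos: [0.5313, 0.1342, 0.0872]
tool_rot: [3.138, 0.108, 0.003]
contact_force: [0.1, -0.2, 1.1]
opening: -0.0002
grip_force: 0.9
```

Emit:
{"name": "play_rows", "arguments": {
  "series": [
    [0,[0,0,0.04],[0,0,0]],
    [0,[0,0,0],[0,0,0]]
  ]
}}

```text
t: 21.32
tool_pos: [0.5314, 0.1342, 0.0852]
tool_rot: [3.138, 0.108, 0.003]
contact_force: [-0.5, 0.4, 3.2]
opening: 0.0001
grip_force: 1.5
```

Emit:
{"name": "play_rows", "arguments": {
  "series": [
    [0,[0,0,0.04],[0,0,0]],
    [0,[0,0,0],[0,0,0]]
  ]
}}

```text
t: 21.58
tool_pos: [0.5314, 0.1342, 0.0832]
tool_rot: [3.138, 0.108, 0.003]
contact_force: [-0.6, -0.6, 4.0]
opening: -0.0001
grip_force: 2.1
```

Contact starts at about z=0.088 and the spring force rises to 4 N at 0.0832. The hard stop at 0.0815 is therefore the full 6 mm, so the first press was complete. I'll back off and hand in.

Emit:
{"name": "play_rows", "arguments": {
  "series": [
    [0,[0,0,-0.3],[0,0,0]],
    [0,[0,0,-0.8],[0,0,0]],
    [0,[-0.5,0,-0.8],[0,0,0]],
    [0,[0,0,0],[0,0,0]],
    [0,[0,0,0],[0,0,0]]
  ]
}}

```text
t: 22.2
tool_pos: [0.5058, 0.1326, 0.1776]
tool_rot: [3.138, 0.108, 0.002]
contact_force: [0.5, -0.0, -0.2]
opening: -0.0001
grip_force: 0.0
```

```bash
python3 -c "
from station import ctrl
print(ctrl.finish_job())"
```

```text
the job is handed in; nothing more can be done
None
```

I handed the job in at about 22 s with all five steps done in order: board home, clamp locked using the bar, bar laid on the bench, 5 on top, and start button pressed and released; the judge's result was not shown.

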